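Refit the vacuum sealer's knob and hold it in

ROBOT

A 6-joint arm with a two-finger parallel gripper is mounted at the origin on a cart in front of the work surface, level with it; the furniture and walls round the work are solid. World frame = base frame: x ahead of the robot, y to its left, z up, the work surface at z = 0. Lengths are in m, angles in rad, forces in N, time in s.
With the tool pointing down it reaches from about 0.375 to 0.975 m from the base axis. Payload 3.8 kg.
Tool frame: the origin (TCP) lies at the very end of the fingers, on their centre line; the grasp point (between the pads) lies 19 mm behind it; z points along the fingers, y is the line along which they close (so a half turn about z gives the same grasp; the last joint's range is limited). The gripper opens to 85 mm and grips with 20 to 120 N. Pads are 22 mm wide; open, the fingers measure 114 mm over their backs; the gripper's body (76 mm by 85 mm) begins 54 mm behind the grasp point. The pads swing forward as they close: fully open they stand 13 mm farther back than shut.
Start: joints at [-1.221, 0.264, 1.604, -0, 1.274, -0.037], TCP at [0.255, -0.625, 0.231] pointing down, gripper open.
Joint ranges: [-2.63, 2.63], [-0.94, 2.18], [0.31, 2.57], [-1.31, 4.45], [0, 2.66], [-2.55, 2.55]. Speed limits (rad/s): [2.57, 2.57, 3.14, 3.14, 3.14, 3.14].

INTERFACE

Orientations are given as a rotation vector (axis times angle).
In Python, from workcell import monitor, viewer, job gives the robot as it stands. The module is installed in compiled form; this text tells all that it offers.
- The arm moves only by the tool step_arm, never from a script. Its argument "series" is one flat list of numbers, 4 for each row, row after row: the shift along the tool's x, y, z in m, then the turn about the tool's z in rad. A call has 1 to 8 rows; each row is the pose to reach, as a shift and turn from the pose commanded when the call began, along the tool's axes at that moment; what a row does not reach only later rows make up. A row lasts 1/8 s, in which the tool goes at most 62.5 mm and 10.7 degrees, less where a joint would pass 70% of its speed; a pose out of reach is approached as far as the arm can. A call with a gripper value outside its range is refused whole. "gripper" is the opening, from 0 (shut) to 1 (fully open), set as the call begins (left out, the last holds). The fingers move at their own pace and stop on an object; "newtons" is the grip in N (left out, the last holds). Time passes only in rows, so rows that repeat a pose let the fingers close. It gives the time, the measured TCP pose, the force, the opening and the grip force at its end, in the units of the state.
- monitor.read_state(): the state, without advancing time (a new reading comes with each control period).
- viewer.read_camera(name): name is "side" or "top"; returns a dict with "image" (384x512x3 uint8, red, green, blue), "intrinsics" (3x3 intrinsics, pixels), "T" (4x4, takes a point from camera to world coordinates). Camera axes: x right, y up, looking along -z (the intrinsics and any distortion apply to the point x, -y, -z); pixel columns grow to the right and rows downward; lengths in m; the calibration is good to about 2 mm. A picture is of the moment at which its call begins. There is no depth.
- job.finish_job(): hands the job in; it is judged then, once.
Trained networks look in a picture, given as the dict that the camera call returned (one of the last four; its "shot" number tells which), for a name from the list of things; names that differ only in an ending like _2 or _b are one class to them, and where a whole thing is asked for, a point or a joint stands for the part that bears it (a point fixed in the world has none). Each returns a list of dicts, best first, with "score" (0 to 1); they miss things now and then, are a little off and sometimes report something else, mostly with a low value. They report only what shows in the picture. A call takes as long as a camera call. They do not tell look-alikes from the thing itself.
- viewer.boxes_of(picture, label): "extent" ([centre column, centre row, width, height] in pixels, round what is visible of it).
- viewer.spot_point(picture, label): "point" ([column, row] in pixels: a listed point, or the origin of a listed thing).
The state is a dict: "time": time; "q": joint angles; "joint_vel": joint speeds; "joint_torque": joint torques, N m; "tool_pos": TCP position; "tcp_rot": TCP orientation; "wrist_force": force on the tool from outside, world axes, zero at the start; "torque": the same for the moment, N m; "width": opening from 0.0 (shut) to 1.0 (fully open); "grip_force": force on a finger pad.
Only numpy, scipy, OpenCV 4.12 (cv2) and the standard library are available. Lean on these libraries where they do the work, as an engineer would, in place of code of your own. Each camera call takes 0.05 s, during which the arm holds its last target. There are 200 camera calls.

TASK

The black knob has come off the small white vacuum bag sealer. Turn it so that its D-shaped bore matches the bare D-shaped spindle on the machine's control panel, push it fully home, then press knob and spindle all the way down against the spring so that the pump pulses, and finish with the gripper still on the knob holding it down. Leave the cracker pack, the card bundle and the clip where they are.

Things in the scene. Friction and masses are not known exactly. Their poses are not given: they have to be found in the camera images.
- sealer: the vacuum bag sealer, fixed, white, 130 mm deep (its x), 220 mm wide (y), 73 mm high; origin under its centre on the table, x to its back, away from the robot at yaw 0, y to its left. The lid is its left part; the grey control panel is on its right part, top 70 mm above the table. The spindle stands upright in the panel at x = -12 mm, y = -68 mm
- spindle_tip (a point): centre of the top of the bare aluminium spindle, 89 mm above the table and 19 mm above the panel when not pressed. A D-shaft 14 mm across, upright, with one flat 2.5 mm from its axis along its whole length; the last 2.5 mm taper to 11.6 mm across. The frame turns with the spindle: the flat looks along -x (x points out of the round side), z up
- dial (a joint): angle of the spindle about its upright axis, rad, counter-clockwise from above, range -2.4 to 2.4; at 0 its flat looks to the sealer's front (-x of the sealer). It turns by hand against light friction (0.03 N m) and stays where it is
- pulse (a joint): how far the spindle is pushed down, m: 0 up, 0.004 at its bottom stop. A spring pushes it up: it starts to move at 4 N and reaches the stop at 9 N, and it springs back up when let go
- knob_centre (a point): the loose black die-cast knob (about 160 g), upright on the table: a round base 45 mm across and 16 mm high with an upright blade (grip bar) on it, 14 mm thick, 16 to 34 mm above the underside, along the knob's x. The blade is pointed at +x (25 mm from the axis), round at -x (23 mm). This point is on the axis half-way up, 17 mm above the underside; z up
- knob_bore (a point): centre of the mouth of the bore, in the knob's underside, same axes. Blind D bore 13 mm deep, 15.2 mm across, its flat 3.1 mm from the axis on the round (-x) side: the knob goes on only when its x agrees with the x of spindle_tip. Fully home, the spindle's top touches the bore's end, this point is 13 mm below spindle_tip and knob_centre 4 mm above it
- knob_nose (a point): tip of the pointed end of the knob's blade, 25 mm along the knob's x from its axis, at the height of knob_centre
- cracker_pack: bystander: a round rice cracker in a clear flat pack, 122 x 96 mm, lying on the table; origin under its centre
- card_bundle: bystander: a bundle of printed cards, 71 x 104 x 29 mm; origin under its centre
- clip: bystander: a black bulldog clip, 32 x 43 x 19 mm; origin under its centre
Mind the look-alikes: they are no part of the job. Of the things like the part that bears knob_centre, leave any that is blue or red; of the rest the smaller one is meant.

How it is judged:
By the outcome, as a careful person would: the job done as asked, in the order asked, and still so for the second after the job is handed in, while the arm keeps its last pose, push and grip.
It also fails if it takes over 40 s, if anything falls off the work surface, if the arm or the gripper's body presses on something with over 40 N, if the wrist force passes 120 N, or if a joint passes its speed limit or range.

## Working session

There is one attempt and no reset: what is moved stays moved. The work goes in short steps, Python scripts to look and compute and a tool call to move; the robot and the scene stay as the last step left them, time stands still between calls to the robot, and variables do not carry over. Pictures are saved under pics/ and viewed, at most 10 in all, crops included, and the job is handed in when it is done.

Besides the shell and the picture viewer there is one more tool, called after ">>>" as name(argument=value, ...) on one line, values as JSON. step_arm: Moves the arm, as the interface text tells. Its arguments: {"type":"object","properties":{"series":{"type":"array"},"gripper":{"type":"number"},"newtons":{"type":"number"}},"required":["series"]}

```bash
mkdir -p pics; cat > h.py <<'E'
import numpy as np, cv2
from scipy.spatial.transform import Rotation as R
from workcell import monitor, viewer, job
def ray(c,p):
    K=np.array(c["intrinsics"]);T=np.array(c["T"])
    d=np.linalg.inv(K)@[p[0],p[1],1]; d=np.array([d[0],-d[1],-d[2]])
    return T[:3,3],T[:3,:3]@d
def at_z(c,p,z):
    o,d=ray(c,p); return o+d*(z-o[2])/d[2]
def proj(c,X):
    K=np.array(c["intrinsics"]);T=np.array(c["T"])
    q=T[:3,:3].T@(np.array(X)-T[:3,3]); q=K@[q[0],-q[1],-q[2]]; return q[:2]/q[2]
def tri(c1,p1,c2,p2):
    o1,d1=ray(c1,p1);o2,d2=ray(c2,p2)
    d1=d1/np.linalg.norm(d1);d2=d2/np.linalg.norm(d2)
    s=np.linalg.lstsq(np.c_[d1,-d2],o2-o1,rcond=None)[0]
    a,b=o1+s[0]*d1,o2+s[1]*d2
    return (a+b)/2,np.linalg.norm(a-b)
def save(n,im,s=1):
    cv2.imwrite("pics/"+n,cv2.resize(im[:,:,::-1],None,fx=s,fy=s,interpolation=cv2.INTER_CUBIC))
E
python3 - <<'E'
from h import *
np.set_printoptions(precision=3,suppress=True)
cs={n:viewer.read_camera(n) for n in("top","side")}
for n,c in cs.items():
    print(n,c["shot"],[k for k in c],np.array(c["T"])[:3].round(3).tolist(),np.array(c["intrinsics"]).round(1).tolist())
    for l in("knob_centre","knob_nose","knob_bore","spindle_tip","sealer","cracker_pack","card_bundle","clip"):
        print(l,[(np.round(d["point"],1).tolist(),round(d["score"],2)) for d in viewer.spot_point(c,l)[:5]])
    print("box knob",[(np.round(d["extent"]).tolist(),round(d["score"],2)) for d in viewer.boxes_of(c,"knob_centre")[:6]])
im=np.vstack([cs["top"]["image"],cs["side"]["image"]])
save("both.png",im,0.78)
save("top0.png",cs["top"]["image"],1.5);save("side0.png",cs["side"]["image"],1.5)
E
```

```text
top 1 ['image', 'intrinsics', 'T', 'shot'] [[0.002, 0.98, -0.197, 0.396], [-1.0, 0.001, -0.006, -0.071], [-0.006, 0.197, 0.98, 1.235]] [[485.9, 0.0, 267.1], [0.0, 485.9, 191.1], [0.0, 0.0, 1.0]]
knob_centre [([325.8, 272.3], 0.87), ([339.5, 123.5], 0.72), ([368.1, 141.8], 0.64), ([283.5, 266.8], 0.61)]
knob_nose [([328.2, 132.8], 0.87), ([281.0, 256.1], 0.73), ([370.9, 148.2], 0.61), ([328.2, 262.1], 0.55)]
knob_bore [([338.9, 127.9], 0.68), ([284.8, 263.2], 0.61), ([326.8, 275.9], 0.55), ([365.8, 141.1], 0.53)]
spindle_tip [([287.1, 268.2], 0.66), ([194.6, 189.5], 0.36)]
sealer [([176.1, 193.6], 0.66)]
cracker_pack [([227.4, 276.1], 0.67), ([169.5, 274.7], 0.31)]
card_bundle [([391.3, 275.4], 0.96)]
clip [([167.2, 274.3], 0.46)]
box knob [([336.0, 129.0, 20.0, 29.0], 0.86), ([329.0, 276.0, 24.0, 19.0], 0.8), ([285.0, 268.0, 16.0, 19.0], 0.75), ([229.0, 282.0, 33.0, 38.0], 0.66), ([368.0, 141.0, 18.0, 21.0], 0.57)]
side 2 ['image', 'intrinsics', 'T', 'shot'] [[0.988, 0.106, -0.109, 0.432], [-0.152, 0.745, -0.65, -1.076], [0.013, 0.659, 0.752, 1.264]] [[486.8, 0.0, 259.1], [0.0, 486.8, 199.1], [0.0, 0.0, 1.0]]
knob_centre [([328.4, 274.0], 0.76), ([212.5, 256.3], 0.66), ([337.5, 252.6], 0.63), ([213.6, 228.0], 0.53)]
knob_nose [([323.4, 280.2], 0.74), ([219.1, 226.6], 0.69), ([220.1, 254.7], 0.64), ([327.6, 248.7], 0.59), ([210.6, 235.0], 0.31)]
knob_bore [([327.9, 279.2], 0.59), ([333.5, 254.5], 0.59), ([212.3, 257.3], 0.51)]
spindle_tip []
sealer [([256.8, 166.2], 0.77)]
cracker_pack [([201.8, 200.1], 0.79)]
card_bundle [([215.4, 306.0], 0.83), ([214.4, 230.5], 0.22)]
clip [([202.6, 169.1], 0.6)]
box knob [([338.0, 253.0, 25.0, 24.0], 0.88), ([211.0, 261.0, 20.0, 17.0], 0.78), ([329.0, 276.0, 16.0, 18.0], 0.62), ([216.0, 232.0, 12.0, 12.0], 0.5)]
```

View pics/top0.png

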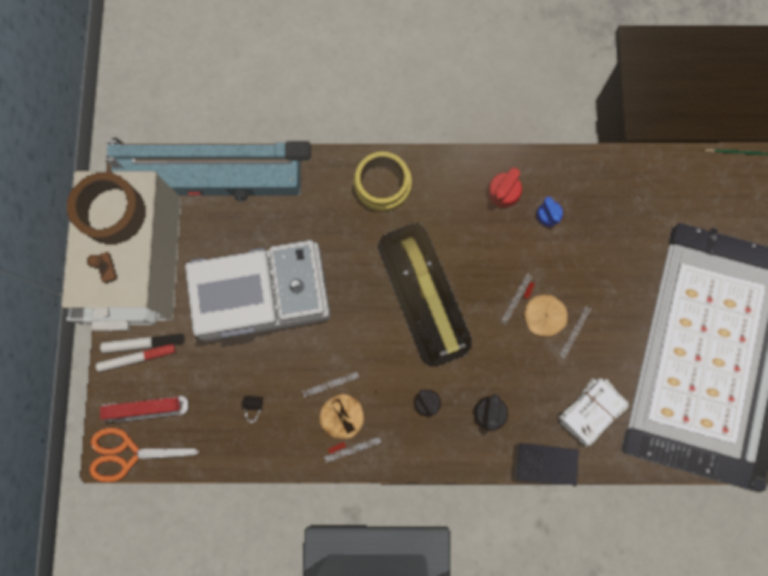

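View pics/side0.png

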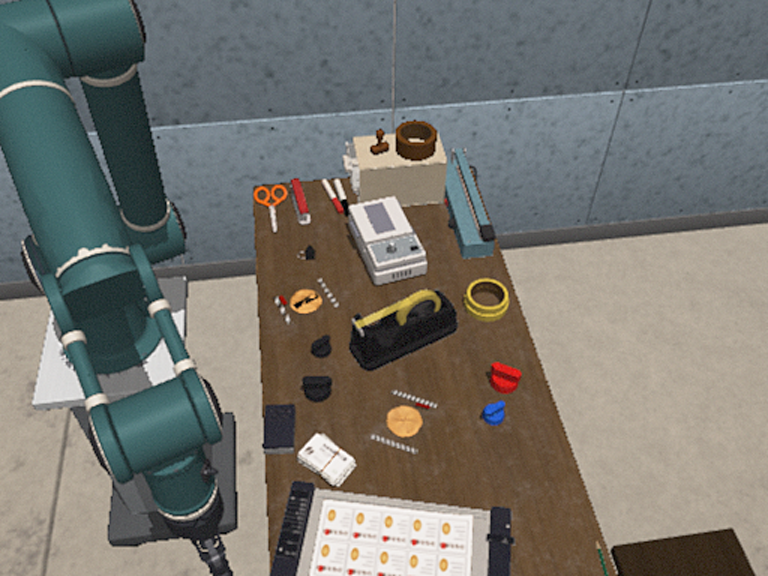

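The top image shows four knob-like things: red (337,126), blue (367,141), large black (327,275) and small black (285,268). I choose the small black one, which is at about (214,231) in the side image. The sealer is at about (172,193) in the top image, with its spindle near (197,190).

```bash
python3 - <<'E'
from h import *
np.set_printoptions(precision=4,suppress=True)
t=viewer.read_camera("top");s=viewer.read_camera("side")
def crop(c,x,y,r=22): return cv2.resize(c["image"][y-r:y+r,x-r:x+r],(400,300) if 0 else (300,300),interpolation=cv2.INTER_CUBIC)
im=np.vstack([np.hstack([crop(t,285,268),crop(t,197,190)]),np.hstack([crop(s,214,231),crop(s,260,166)])])
save("crop1.png",im)
c,e=tri(t,[283.5,266.8],s,[213.6,228.0]);print("centre",c,e)
n,e=tri(t,[281,256.1],s,[219.1,226.6]);print("nose",n,e)
for nm,cc,pc,pn in(("top",t,[283.5,266.8],[281,256.1]),("side",s,[213.6,228.0],[219.1,226.6])):
    a=at_z(cc,pc,.017);b=at_z(cc,pn,.017);d=b-a;print(nm,a,b,np.degrees(np.arctan2(d[1],d[0])),np.linalg.norm(d))
print("spindle",at_z(t,[194.6,189.5],.089),at_z(t,[197,190],.089))
print("sealer",at_z(t,[176.1,193.6],0),at_z(s,[256.8,166.2],0),tri(t,[176.1,193.6],s,[256.8,166.2]))
for c in(t,s): print([(np.round(d["point"],1).tolist(),round(d["score"],2)) for d in viewer.spot_point(c,"spindle_tip")])
E
```

```text
centre [ 0.449  -0.1041  0.0211] 0.0009791441572529187
nose [ 0.4713 -0.0983  0.0183] 0.00925763092018482
top [ 0.4497 -0.1042  0.017 ] [ 0.476  -0.0981  0.017 ] 13.03910642983755 0.027043388493119287
side [ 0.4486 -0.1009  0.017 ] [ 0.4667 -0.0977  0.017 ] 9.953082184361781 0.018423171761907192
spindle [0.6305 0.1112 0.089 ] [0.6292 0.1053 0.089 ]
sealer [0.6378 0.173  0.    ] [0.6316 0.1756 0.    ] (array([0.6339, 0.1718, 0.0045]), np.float64(0.005866723992277898))
[([194.0, 191.0], 0.38)]
[]
```

View pics/crop1.png

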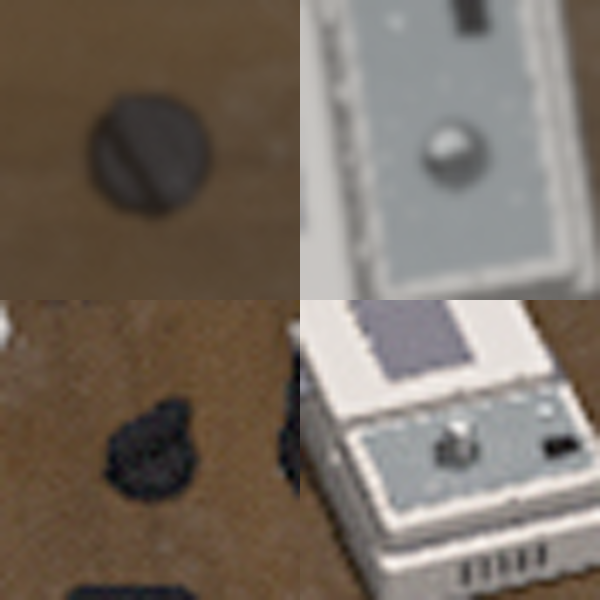

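Pixels in the crop: the small black knob is at the centre of the left panels (285,268 top; 215,230 side), with its blade tip at upper right in the side view. The spindle is at about (197.7,190.7) top and (261,165) side. I need enhanced views to read the two angles.

```bash
python3 - <<'E'
from h import *
import pickle
D={}
for n in("top","side"):
    L=[viewer.read_camera(n) for _ in range(4)]
    D[n]=dict(L[0],image=np.mean([l["image"].astype(float) for l in L],0))
    print(n,np.std([l["image"] for l in L],0).mean())
pickle.dump(D,open("D.pkl","wb"))
def crop(n,x,y,w,h):
    c=D[n]["image"][y-h//2:y-h//2+h,x-w//2:x-w//2+w]
    c=c.mean(2);lo,hi=np.percentile(c,[1,97]);c=np.clip((c-lo)/(hi-lo),0,1)**.7*255
    return cv2.resize(c.astype(np.uint8),(400,300),interpolation=cv2.INTER_CUBIC)
a=[crop("top",285,268,32,24),crop("side",214,231,32,24),crop("top",198,190,20,16),crop("side",261,164,20,16)]
im=np.vstack([np.hstack(a[:2]),np.hstack(a[2:])]);cv2.imwrite("pics/crop2.png",im)
E
```

```text
top 0.33344525471596054
side 2.0114694279370777
```

View pics/crop2.png

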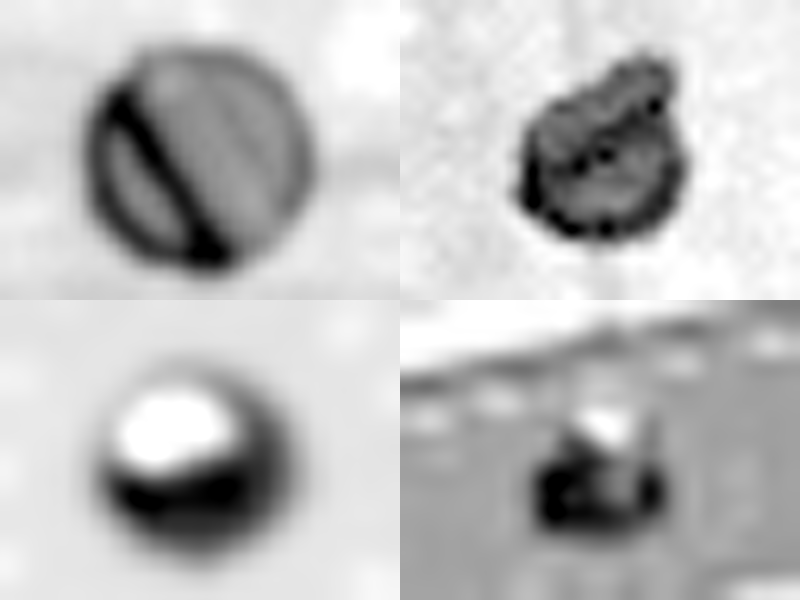

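The enhanced knob view shows the dark blade side running from (125,105) to (205,245), so the yaw is about 30° modulo 180. The spindle top is a bright D with its flat towards the bottom of the image, which is -x. I'll fit simple models to pin this down and tell nose from tail.

```bash
cat > fit.py <<'E'
from h import *
import pickle
from scipy.optimize import minimize
D=pickle.load(open("D.pkl","rb"))
S=16
def mask(c,polys,x0,y0,w,h,sig):
    m=np.zeros((h*S,w*S),np.float32)
    for P in polys:
        q=np.array([proj(c,p) for p in P]); q=(q-[x0,y0]+.5)*S
        cv2.fillPoly(m,[cv2.convexHull(np.round(q).astype(np.int32))],1)
    m=cv2.GaussianBlur(m,(0,0),sig*S)
    return m.reshape(h,S,w,S).mean((1,3))
th=np.linspace(0,2*np.pi,40)
def place(P,x,y,a): 
    P=np.array(P);return np.c_[x+P[:,0]*np.cos(a)-P[:,1]*np.sin(a),y+P[:,0]*np.sin(a)+P[:,1]*np.cos(a),P[:,2]]
def pr(xy,zs): return [[u,v,z] for z in zs for u,v in xy]
base=pr(np.c_[np.cos(th),np.sin(th)]*.0225,(0,.016))
t2=np.linspace(np.pi/2,1.5*np.pi,12)
bl=lambda k:pr([(.025,0),(.025-k,.007),(.025-k,-.007)]+[(-.016+.007*np.cos(t),.007*np.sin(t)) for t in t2],(.016,.034))
def res(c,polys,win,sig,sel=None):
    x0,y0,w,h=win;g=c["image"].mean(2)[y0:y0+h,x0:x0+w];m=mask(c,polys,*win,sig)
    A=np.c_[m.ravel(),np.ones(m.size)];s=np.linalg.lstsq(A,g.ravel(),rcond=None)[0]
    r=A@s-g.ravel();return (r**2).mean()/g.var()
E
python3 - <<'E'
from fit import *
T,Sd=D["top"],D["side"]
wt=(285-13,268-12,26,24);ws=(214-11,231-11,22,22)
for k in(.008,.014):
  for a0 in(30,210):
    def f(p):
        a=np.radians(p[2]);
        P=[place(base,p[0]/1e3,p[1]/1e3,a),place(bl(k),p[0]/1e3,p[1]/1e3,a)]
        Q=[q+[p[3]/1e3,p[4]/1e3,0] for q in P]
        return res(T,P,wt,.6)+res(Sd,Q,ws,.5)+2e-5*(p[3]**2+p[4]**2)
    r=minimize(f,[450,-104,a0,0,0],method="Nelder-Mead",options=dict(maxfev=350,initial_simplex=np.array([[450,-104,a0,0,0]]+[[450+5*(i==0),-104+5*(i==1),a0+15*(i==2),3*(i==3),3*(i==4)] for i in range(5)])))
    print("knob",k,a0,r.x.round(1),r.fun)
dD=[u for u in np.c_[np.cos(th),np.sin(th)]*.0065 ]
dD=[(max(u,-.0025),v) for u,v in dD]
wsp=(192,184,10,9)
for a0 in range(-180,180,45):
    def f(p): return res(T,[place(pr(dD,(.089,)),p[0]/1e3,p[1]/1e3,np.radians(p[2]))],(193,184,8,9),.6)
    r=minimize(f,[629,106,a0],method="Nelder-Mead",options=dict(maxfev=250,initial_simplex=[[629,106,a0],[634,106,a0],[629,111,a0],[629,106,a0+30]]))
    print("spin",a0,r.x.round(1),r.fun)
p=T["image"].mean(2)[184:196,191:205];print(p.round().astype(int))
p=Sd["image"].mean(2)[158:174,254:270];print(p.round().astype(int))
print(proj(T,[.63,.105,.07]),proj(T,[.63,.105,.089]),proj(Sd,[.63,.105,.07]),proj(Sd,[.63,.105,.089]))
E
```

```text
knob 0.008 30 [ 445.7 -105.5   30.6    1.7   -3.2] 0.2813407070139154
knob 0.008 210 [ 445.9 -105.5  208.8    1.6   -3.2] 0.2821496863224047
knob 0.014 30 [ 445.7 -105.6   31.2    1.7   -2.7] 0.28285939458331144
knob 0.014 210 [ 445.7 -105.5  208.1    1.7   -2.8] 0.2819792307156677
spin -180 [ 635.8  108.4 -192.7] 0.4600375386141643
spin -135 [ 635.7  108.4 -193. ] 0.46042420881170115
spin -90 [ 635.7  108.4 -194.3] 0.4602032700290536
spin -45 [632.7 108.   13.9] 0.46717857480704333
spin 0 [632.7 107.9  14.4] 0.46692129033839364
spin 45 [632.7 107.9  15. ] 0.4671870482670834
spin 90 [635.7 108.3 165.4] 0.46051087246509437
spin 135 [635.8 108.3 164.9] 0.4606302324190995
[[149 149 150 149 148 147 146 146 147 148 149 149 150 152]
 [149 150 149 148 143 137 136 136 139 143 147 149 149 150]
 [150 149 148 144 140 142 139 128 124 131 140 148 150 150]
 [150 148 144 145 159 169 167 148 123 115 127 141 148 150]
 [150 146 141 156 179 186 180 165 136 111 112 131 145 150]
 [149 141 137 160 182 180 168 154 132 107 105 123 142 149]
 [147 136 124 142 159 151 133 118 106  99 101 118 138 148]
 [146 132
[... 771 characters left out ...]
30  68  77  92 124 130  91 135 163 158 166 167 157]
 [162 161 159 127  79  89  89 116 121  81 126 163 158 161 163 158]
 [161 161 164 134  73  81  82  89 100 104 137 163 157 164 168 157]
 [158 162 162 145 120 113 108 108 120 142 151 162 162 164 157 156]
 [157 158 160 161 164 158 149 148 153 165 160 158 163 162 156 154]
 [158 156 163 170 165 160 167 167 159 162 165 157 150 149 152 153]
 [162 157 168 176 165 155 163 162 151 160 164 153 153 171 197 200]
 [158 157 163 164 152 151 159 170 167 184 200 197 203 220 228 216]
 [152 154 149 152 166 181 208 219 217 226 234 228 224 219 179 148]]
[198.28685749 191.2422182 ] [197.1465443  189.69112712] [259.5456155  166.18777044] [259.6189545  162.26558718]
```

```bash
cat > fit2.py <<'E'
from fit import *
def render(c,faces,win,sig):
    """faces: list of (class, Nx3 polygon) in paint order -> blurred class masks"""
    x0,y0,w,h=win;L=np.zeros((h*S,w*S),np.uint8)
    for k,P in faces:
        q=np.array([proj(c,p) for p in P]);q=np.round((q-[x0,y0]+.5)*S).astype(np.int32)
        cv2.fillPoly(L,[q],int(k))
    ks=np.unique(L)
    return np.stack([cv2.GaussianBlur((L==k).astype(np.float32),(0,0),sig*S).reshape(h,S,w,S).mean((1,3)).ravel() for k in ks],1)
def prism(c,xy,z0,z1,cls,top):
    C=np.array(c["T"])[:3,3];n=len(xy);F=[]
    for i in range(n):
        a,b=xy[i],xy[(i+1)%n];nn=np.array([b[1]-a[1],a[0]-b[0]])
        if nn@(C[:2]-a)>0:F.append((cls(nn),[[*a,z0],[*b,z0],[*b,z1],[*a,z1]]))
    return F+[(top,[[*p,z1] for p in xy])]
def rot(xy,x,y,a): return place(np.c_[xy,np.zeros(len(xy))],x,y,a)[:,:2]
def cost(c,F,win,sig):
    x0,y0,w,h=win;g=c["image"].mean(2)[y0:y0+h,x0:x0+w].ravel();A=render(c,F,win,sig)
    s=np.linalg.lstsq(A.T@A+.05*np.eye(A.shape[1]),A.T@(g-g.mean()),rcond=None)[0]
    return ((A@s+g.mean()-g)**2).mean()/g.var()
circ=lambda r,n=32:np.c_[np.cos(np.linspace(0,2*np.pi,n,endpoint=False)),np.sin(np.linspace(0,2*np.pi,n,endpoint=False))]*r
def sector(m,b): return lambda nn:b+int(((np.arctan2(nn[1],nn[0])+np.pi)/(2*np.pi)*m+.5))%m
def knob(c,x,y,a,k):
    t=np.linspace(np.pi/2,1.5*np.pi,9)
    bl=np.array([(.025,0),(.025-k,.007)]+[(-.016+.007*np.cos(u),.007*np.sin(u)) for u in t]+[(.025-k,-.007)])
    return prism(c,rot(circ(.0225),x,y,0),0,.016,sector(4,10),1)+prism(c,rot(bl,x,y,a),.016,.034,sector(8,20),2)
def spin(c,x,y,a,R,h=.001):
    d=circ(.007,64);d=d[d[:,0]>-.0025];e=circ(.0058,64);e=e[e[:,0]>-.0025]
    order=lambda p:p[np.argsort(np.arctan2(p[:,1],p[:,0]))]
    d=order(d);e=order(e)
    i=np.array([np.degrees(a)])
    cl=lambda nn:5 if np.cos(np.arctan2(nn[1],nn[0])-a)<-.97 else sector(8,20)(nn)
    return [(1,[[*p,.07+h] for p in rot(circ(R),x,y,0)])]+prism(c,rot(d,x,y,a),.07,.0865,cl,3)+[(2,[[*p,.089] for p in rot(e,x,y,a)])]
def nm(f,x0,d,n=250):
    x0=np.array(x0,float);return minimize(f,x0,method="Nelder-Mead",options=dict(maxfev=n,initial_simplex=np.vstack([x0,x0+np.diag(d)])))
E
python3 - <<'E'
from fit2 import *
T,Sd=D["top"],D["side"]
wt=(272,256,26,24);ws=(203,220,22,22)
for k in(.008,.014):
  for a0 in(30,210):
    o=[]
    for c,w in((T,wt),(Sd,ws)):
        f=lambda p:cost(c,knob(c,p[0]/1e3,p[1]/1e3,np.radians(p[2]),k),w,.55)
        r=nm(f,[447,-104,a0],[4,4,8],150);o.append((r.x.round(1),round(r.fun,4)))
    print(k,a0,o)
for a0 in range(-180,180,30):
    o=[]
    for c,w in((T,(189,183,18,16)),(Sd,(254,159,14,11))):
        f=lambda p:cost(c,spin(c,p[0]/1e3,p[1]/1e3,np.radians(p[2]),p[3]/1e3),w,.55)
        r=nm(f,[631,106,a0,11],[4,4,15,1],220);o.append((r.x.round(1),round(r.fun,4)))
    print(a0,o)
E
```

```text
0.008 30 [(array([ 446.7, -106.2,   31.7]), np.float64(0.0996)), (array([ 447.4, -107.6,   29.5]), np.float64(0.0672))]
0.008 210 [(array([ 447.1, -106.4,  213.9]), np.float64(0.1006)), (array([ 447.7, -107.6,  212.7]), np.float64(0.0717))]
0.014 30 [(array([ 446.7, -106.4,   33. ]), np.float64(0.1044)), (array([ 447.3, -107.4,   30.9]), np.float64(0.068))]
0.014 210 [(array([ 447. , -106.2,  208.1]), np.float64(0.1078)), (array([ 447.7, -107.9,  214.1]), np.float64(0.0731))]
-180 [(array([ 633.4,  107.5, -188.4,   13.3]), np.float64(0.1739)), (array([ 633.8,  105.7, -157.9,   12. ]), np.float64(0.1199))]
-150 [(array([ 633.5,  107.7, -183.9,   13.3]), np.float64(0.1734)), (array([ 633.8,  105.9, -146.8,   11.8]), np.float64(0.1173))]
-120 [(array([ 633.6,  108.1, -149.1,   13.5]), np.float64(0.1753)), (array([ 633.7,  106. , -113.7,   11.5]), np.float64(0.1143))]
-90 [(array([631.9, 107.3,  18.4,  12.2]), np.float64(0.0262)), (array([633.6, 106.1, -86.8,  11.5]), np.float64(0.1119))]
-60 [(array([632. , 107.4,  16.4,  12.1]), np.float64(0.0263)), (array([633.4, 106. , -68.5,  11.8])
[... 176 characters left out ...]
  12.1]), np.float64(0.0263)), (array([632.8, 105.2,  25.9,  12.1]), np.float64(0.0921))]
30 [(array([632. , 107.4,  17.7,  12.2]), np.float64(0.0261)), (array([632.9, 105. ,  24. ,  12. ]), np.float64(0.0926))]
60 [(array([631.9, 107.3,  18.2,  12.1]), np.float64(0.0261)), (array([632.9, 105.2,  26.4,  12.1]), np.float64(0.0918))]
90 [(array([631.9, 107.3,  18. ,  12.1]), np.float64(0.0262)), (array([633.2, 104.7,  86.6,  11.9]), np.float64(0.1616))]
120 [(array([632. , 107.3,  19.1,  12.1]), np.float64(0.0265)), (array([633.9, 105. , 109.7,  11.8]), np.float64(0.167))]
150 [(array([631.9, 107.4,  17.9,  12.2]), np.float64(0.0262)), (array([633.9, 105.3, 161.9,  12.4]), np.float64(0.1203))]
```

```bash
cat >> h.py <<'E'
def plan(target,yaw_y):
    """shift in tool axes to reach target TCP with tool y at world angle yaw_y (deg, mod 180)"""
    s=monitor.read_state();M=R.from_rotvec(s["tcp_rot"]).as_matrix()
    cur=np.degrees(np.arctan2(M[1,1],M[0,1]));d=(yaw_y-cur+90)%180-90
    print("t",round(s["time"],2),"pos",np.round(s["tool_pos"],4),"tool_y deg",round(cur,2),"z",M[:,2].round(3),"q6",round(s["q"][5],2),"F",np.round(s["wrist_force"],1),"w",round(s["width"],3),"grip",round(s["grip_force"],1))
    print("shift",(M.T@(np.array(target)-s["tool_pos"])).round(4),"turn(deg about tool z)",round(-d,2),"rad",round(-np.radians(d),4))
E
python3 -c "
from h import *
plan([.447,-.107,.10],121)"
```

```text
t 1.6 pos [ 0.2546 -0.6251  0.2313] tool_y deg -67.84 z [ 0.  0. -1.] q6 -0.04 F [-0.6  0.5  0.5] w 0.998 grip 0.0
shift [ 0.3736 -0.4073  0.1313] turn(deg about tool z) -8.84 rad -0.1543
```

>>> step_arm(series=[0.187,-0.204,0.06,-0.08,0.374,-0.407,0.1,-0.154,0.374,-0.407,0.1,-0.154,0.374,-0.407,0.1,-0.154,0.374,-0.407,0.1,-0.154,0.374,-0.407,0.1,-0.154,0.374,-0.407,0.1,-0.154,0.374,-0.407,0.1,-0.154], gripper=0.47, newtons=60)

```text
time: 2.6
tool_pos: [0.4269, -0.1624, 0.1423]
tcp_rot: [3.027, 0.838, 0.002]
wrist_force: [1.2, -0.4, 1.1]
width: 0.472
grip_force: 0.0
```

```bash
python3 -c "
from h import *
plan([.447,-.107,.07],121)"
```

```text
t 2.6 pos [ 0.4269 -0.1624  0.1423] tool_y deg -59.04 z [ 0.002 -0.001 -1.   ] q6 0.61 F [ 1.2 -0.4  1.1] w 0.472 grip 0.0
shift [ 0.0456 -0.0373  0.0723] turn(deg about tool z) -0.04 rad -0.0007
```

>>> step_arm(series=[0.0456,-0.0373,0.03,0,0.0456,-0.0373,0.05,0,0.0456,-0.0373,0.08,0,0.0456,-0.0373,0.08,0])

```text
time: 3.1
tool_pos: [0.4439, -0.1076, 0.06]
tcp_rot: [-3.024, -0.84, 0.007]
wrist_force: [-0.9, -0.4, -0.3]
width: 0.467
grip_force: 0.0
```

```bash
python3 -c "
from h import *
plan([.447,-.107,.018],121)
a=viewer.read_camera('top');b=viewer.read_camera('side')
c=lambda p,x,y:cv2.resize(p['image'][y-24:y+24,x-32:x+32],(400,300),interpolation=cv2.INTER_CUBIC)
save('g1.png',np.hstack([c(a,285,268),c(b,214,225)]))"
```

```text
t 3.1 pos [ 0.4439 -0.1076  0.06  ] tool_y deg -58.97 z [-0.005  0.002 -1.   ] q6 0.74 F [-0.9 -0.4 -0.3] w 0.467 grip 0.0
shift [0.0031 0.0012 0.042 ] turn(deg about tool z) 0.03 rad 0.0005
```

View pics/g1.png

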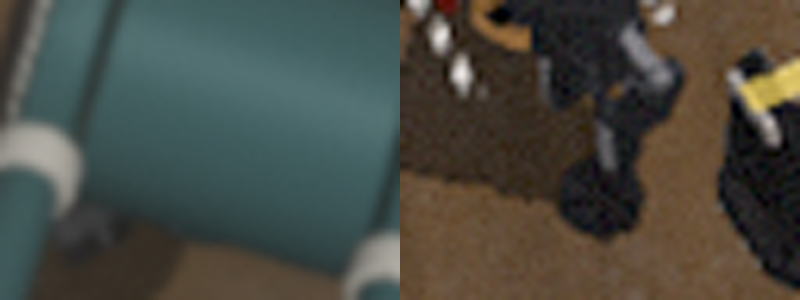

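The top view is hidden by the arm. In the side crop the fingers are just above the small knob at about (600,190).

>>> step_arm(series=[0.001,0.001,0.02,0,0.002,0.001,0.035,0,0.002,0.001,0.042,0,0.002,0.001,0.042,0])

```text
time: 3.7
tool_pos: [0.448, -0.1085, 0.0198]
tcp_rot: [-3.027, -0.839, 0.001]
wrist_force: [-0.3, -0.5, -1.1]
width: 0.468
grip_force: 0.0
```

```bash
python3 -c "
from h import *
plan([.447,-.107,.018],121)"
```

```text
t 3.7 pos [ 0.448  -0.1085  0.0198] tool_y deg -59.03 z [-0.001  0.    -1.   ] q6 0.74 F [-0.3 -0.5 -1.1] w 0.468 grip 0.0
shift [-0.0001 -0.0018  0.0018] turn(deg about tool z) -0.03 rad -0.0005
```

>>> step_arm(series=[0,-0.0015,0.002,0,0,-0.0015,0.002,0,0,-0.0015,0.002,0,0,-0.0015,0.002,0,0,-0.0015,0.002,0], gripper=0, newtons=60)

```text
time: 4.32
tool_pos: [0.448, -0.1072, 0.0184]
tcp_rot: [3.027, 0.839, 0.001]
wrist_force: [-0.3, 0.1, 4.5]
width: 0.146
grip_force: 60.5
```

```bash
python3 -c "
from h import *
plan([.447,-.107,.018],121)"
```

```text
t 4.33 pos [ 0.448  -0.1072  0.0184] tool_y deg -59.02 z [ 0.001 -0.    -1.   ] q6 0.74 F [-0.3  0.1  4.5] w 0.146 grip 60.5
shift [-0.0007 -0.0007  0.0004] turn(deg about tool z) -0.02 rad -0.0003
```

>>> step_arm(series=[0,0,-0.06,0,0,0,-0.115,0,0,0,-0.132,0,0,0,-0.132,0])

```text
time: 4.82
tool_pos: [0.4481, -0.1074, 0.1507]
tcp_rot: [3.026, 0.839, 0.003]
wrist_force: [-0.3, 0.0, -2.3]
width: 0.148
grip_force: 59.9
```

```bash
python3 -c "
from h import *
plan([.633,.1065,.15],109)
b=viewer.read_camera('side')
p=proj(b,[.448,-.107,.15]).astype(int);x,y=p
save('lift.png',cv2.resize(b['image'][y-22:y+38,x-40:x+40],(800,600),interpolation=cv2.INTER_CUBIC));print(p)"
```

```text
t 4.83 pos [ 0.4481 -0.1074  0.1507] tool_y deg -59.02 z [ 0.002 -0.001 -1.   ] q6 0.74 F [-0.3  0.  -2.3] w 0.148 grip 59.9
shift [ 0.2686 -0.0882  0.0009] turn(deg about tool z) 11.98 rad 0.2091
[211 202]
```

View pics/lift.png

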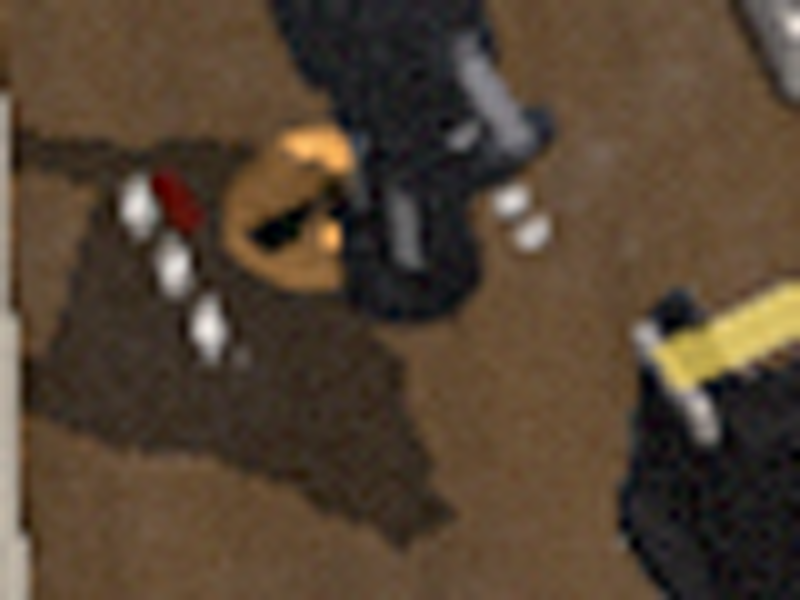

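The knob is lifted and held level, at about (410,265) in the crop. Next I move it over the spindle.

>>> step_arm(series=[0.05,-0.016,0,0.04,0.1,-0.033,0,0.08,0.15,-0.05,0,0.12,0.2,-0.066,0,0.16,0.25,-0.082,0,0.209,0.2686,-0.0882,0,0.209,0.2686,-0.0882,0,0.209,0.2686,-0.0882,0,0.209])

```text
time: 5.88
tool_pos: [0.6307, 0.1056, 0.1483]
tcp_rot: [3.098, 0.518, -0.006]
wrist_force: [-0.5, 0.2, -2.0]
width: 0.147
grip_force: 59.8
```

```bash
python3 -c "
from h import *
plan([.633,.1065,.115],109)"
```

```text
t 5.88 pos [0.6307 0.1056 0.1483] tool_y deg -71.0 z [-0.004 -0.001 -1.   ] q6 1.37 F [-0.5  0.2 -2. ] w 0.147 grip 59.8
shift [ 0.0027 -0.0001  0.0332] turn(deg about tool z) -0.0 rad -0.0001
```

>>> step_arm(series=[0.001,0,0.015,0,0.001,0,0.033,0,0.001,0,0.033,0,0.001,0,0.033,0])

```text
time: 6.38
tool_pos: [0.6331, 0.1068, 0.1166]
tcp_rot: [-3.098, -0.518, 0.001]
wrist_force: [0.8, 0.1, -1.6]
width: 0.147
grip_force: 59.8
```

```bash
python3 -c "
from h import *
plan([.633,.1065,.105],109)
b=viewer.read_camera('side')
p=proj(b,[.632,.106,.09]).astype(int);x,y=p
save('over.png',cv2.resize(b['image'][y-18:y+12,x-20:x+20],(800,600),interpolation=cv2.INTER_CUBIC));print(p)
a=viewer.read_camera('top')['image'];x,y=197,190
save('overtop.png',a[y-40:y+40,x-50:x+50],4)"
```

```text
t 6.38 pos [0.6331 0.1068 0.1166] tool_y deg -71.01 z [-0.001 -0.    -1.   ] q6 1.37 F [ 0.8  0.1 -1.6] w 0.147 grip 59.8
shift [-0.0001  0.0002  0.0116] turn(deg about tool z) -0.01 rad -0.0001
[260 161]
```

View pics/over.png

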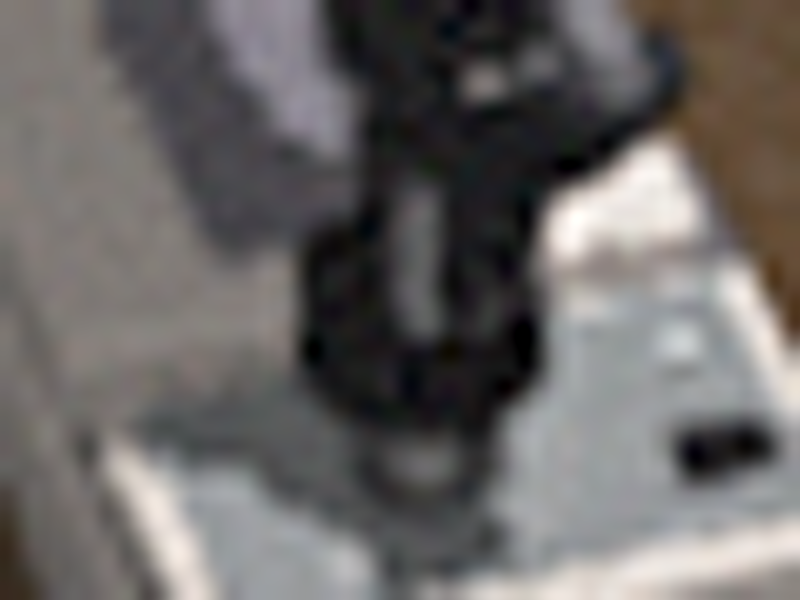

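The side crop shows the knob base centred at about (422,350), directly above the bushing and spindle at (430,460). I descend gently and watch the force.

>>> step_arm(series=[0,0,0.005,0,0,0,0.009,0,0,0,0.0115,0,0,0,0.0115,0])

```text
time: 6.98
tool_pos: [0.6331, 0.107, 0.1051]
tcp_rot: [-3.098, -0.519, 0.001]
wrist_force: [0.3, 0.5, -1.1]
width: 0.148
grip_force: 59.8
```

```bash
python3 -c "
from h import *
plan([.633,.1065,.094],109);print(monitor.read_state()['torque'])"
```

```text
t 6.97 pos [0.6331 0.107  0.1051] tool_y deg -70.99 z [-0.001 -0.    -1.   ] q6 1.37 F [ 0.3  0.5 -1.1] w 0.148 grip 59.8
shift [-0.0002  0.0004  0.0111] turn(deg about tool z) 0.01 rad 0.0003
[ 0.00727559 -0.01379446  0.00463282]
```

>>> step_arm(series=[0,0,0.002,0,0,0,0.004,0,0,0,0.004,0])

```text
time: 7.35
tool_pos: [0.6333, 0.1072, 0.1013]
tcp_rot: [-3.098, -0.519, 0.0]
wrist_force: [-0.4, 0.8, -1.8]
width: 0.142
grip_force: 59.8
```

```bash
python3 -c "
from h import *
plan([.633,.1065,.094],109);print(monitor.read_state()['torque'])"
```

```text
t 7.35 pos [0.6333 0.1072 0.1013] tool_y deg -70.99 z [-0.  0. -1.] q6 1.37 F [-0.4  0.8 -1.8] w 0.142 grip 59.8
shift [-0.0005  0.0006  0.0073] turn(deg about tool z) 0.01 rad 0.0001
[ 1.96880694e-01 -2.72282389e-03 -7.35294570e-05]
```

>>> step_arm(series=[0,-0.0005,0.002,0,0,-0.0005,0.004,0,0,-0.0005,0.004,0])

```text
time: 7.72
tool_pos: [0.633, 0.1073, 0.0972]
tcp_rot: [3.098, 0.519, -0.001]
wrist_force: [0.5, -0.5, -1.6]
width: 0.141
grip_force: 59.9
```

```bash
python3 -c "
from h import *
plan([.633,.1065,.094],109);print(monitor.read_state()['torque'])
b=viewer.read_camera('side')
p=proj(b,[.632,.106,.09]).astype(int);x,y=p
save('in1.png',cv2.resize(b['image'][y-18:y+12,x-20:x+20],(800,600),interpolation=cv2.INTER_CUBIC))"
```

```text
t 7.72 pos [0.633  0.1073 0.0972] tool_y deg -70.99 z [-0.001 -0.    -1.   ] q6 1.37 F [ 0.5 -0.5 -1.6] w 0.141 grip 59.9
shift [-0.0003  0.0008  0.0032] turn(deg about tool z) 0.01 rad 0.0002
[ 0.00883828 -0.01053719  0.01258517]
```

View pics/in1.png

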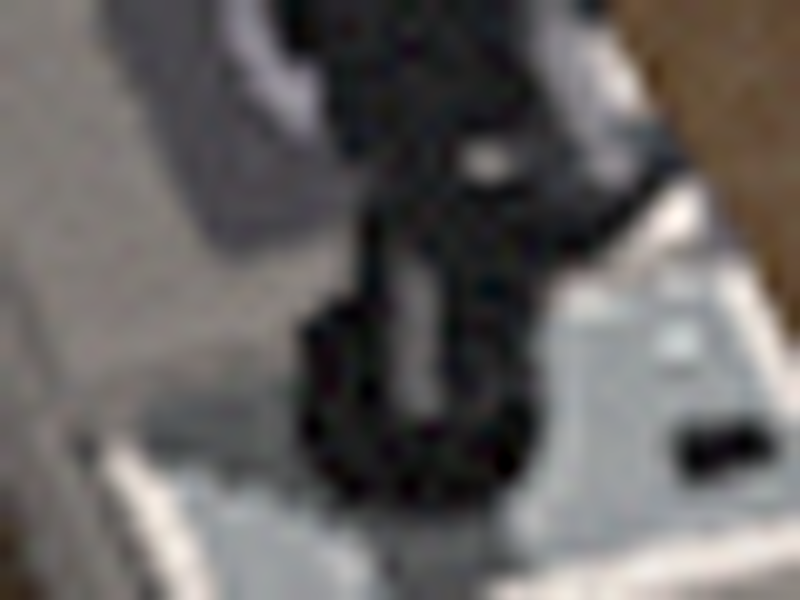

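The knob base has moved down with the gripper, with its bottom rim at about (420,500), so it is on the spindle. I'll go the rest of the way home.

>>> step_arm(series=[0,0,0.0015,0,0,0,0.003,0,0,0,0.004,0,0,0,0.004,0])

```text
time: 8.28
tool_pos: [0.6333, 0.1075, 0.0939]
tcp_rot: [3.098, 0.519, 0.0]
wrist_force: [-1.4, -0.0, 1.7]
width: 0.145
grip_force: 60.2
```

>>> step_arm(series=[0,0,0.001,0,0,0,0.002,0,0,0,0.003,0,0,0,0.003,0])

```text
time: 8.78
tool_pos: [0.6334, 0.1075, 0.091]
tcp_rot: [3.098, 0.519, 0.001]
wrist_force: [-2.9, -0.9, 5.6]
width: 0.144
grip_force: 60.6
```

>>> step_arm(series=[0,0,0.001,0,0,0,0.002,0,0,0,0.002,0,0,0,0.002,0])

```text
time: 9.28
tool_pos: [0.6335, 0.1075, 0.09]
tcp_rot: [3.098, 0.519, 0.001]
wrist_force: [-4.3, -0.3, 9.7]
width: 0.143
grip_force: 61.5
```

```bash
python3 -c "
from h import *
plan([.633,.1065,.0896],109);print(monitor.read_state()['torque'])"
```

```text
t 9.28 pos [0.6335 0.1075 0.09  ] tool_y deg -70.99 z [ 0.001  0.    -1.   ] q6 1.37 F [-4.3 -0.3  9.7] w 0.143 grip 61.5
shift [-0.0008  0.0008  0.0004] turn(deg about tool z) 0.01 rad 0.0002
[-0.18606785  0.82007186  0.01015036]
```

>>> step_arm(series=[-0.0008,0,0,0,-0.0008,0,0.001,0,-0.0008,0,0.002,0,-0.0008,0,0.002,0])

```text
time: 9.78
tool_pos: [0.6336, 0.1075, 0.0898]
tcp_rot: [-3.098, -0.519, -0.004]
wrist_force: [-6.4, -1.9, 16.5]
width: 0.143
grip_force: 62.4
```

```bash
python3 -c "
from h import *
plan([.633,.1065,.0896],109);print(monitor.read_state()['torque'])"
```

```text
t 9.78 pos [0.6336 0.1075 0.0898] tool_y deg -70.99 z [ 0.002  0.    -1.   ] q6 1.37 F [-6.4 -1.9 16.5] w 0.143 grip 62.4
shift [-0.0009  0.0008  0.0002] turn(deg about tool z) 0.01 rad 0.0003
[-0.087976    1.12832061 -0.00484773]
```

The stop is firm: about 18 N of push, and the knob underside is at about 71.5 mm against 72 mm expected when home and fully pressed. The force built up from about 94 mm to 90 mm TCP height, which matches the spring. I'm handing in with the grip held.

```bash
python3 -c "
from h import *
b=viewer.read_camera('side');s=monitor.read_state();print(s['tool_pos'],s['wrist_force'],s['grip_force'])
print(job.finish_job())"
```

```text
[0.63359285 0.10750307 0.08982281] [-7.01781853 -1.12928875 16.35053375] 62.3544180393219
the job is handed in; nothing more can be done
None
```

The small black knob is on the spindle and pushed home. The gripper is still on it, holding it down at the bottom stop with about 18 N. The job was handed in at about 10 s with no verdict shown, and I never touched the cracker pack, card bundle or clip.

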